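Lock a twist-lock bench stop into its anchor block

TASK

Take the red-handled bench stop out of its wooden holder and lock it in the plywood anchor block: pass its T-shaped foot down through the slot in the steel plate, press it down against the spring inside, turn it a quarter turn and let it rise until the foot is seated crosswise, fully home under the plate, then let go of it so that it stands upright. The plate is screwed on up to about 14 mm off-centre, so feel for the slot with light pressure and never force it. Leave the hammer, the glue bottle, the wood offcut and the tape roll alone.

Things in the scene. Friction and masses are not known exactly. Their poses are not given: they have to be found in the camera images.
- stop: Bench stop, loose, about 200 g, 85 mm tall, upright in the holder, underside 8 mm above the table. Origin: centre of the foot's underside, z up the shank. T-foot: steel bar 36 mm long (x), 10 wide (y), z 0 to 8. Round shank 10 mm in diameter up to z 45, with a collar (20 mm diameter, z 41 to 45). Half a turn makes no difference.
- handle (a point): Middle of the stop's red paddle handle, on its axis, 65 mm above its underside; axes as the stop's. Handle 44 mm long (x), 22 mm wide (y), z 45 to 85 mm above the underside, white stripe on top along x: handle and foot point the same way. Grip it across the 22 mm.
- holder: Wooden holder block fixed to the table, 100 mm (x) by 56 mm (y), 28 mm tall. Origin: centre of its underside. In its top a pocket 40 mm (x) by 14 mm (y), 20 mm deep, in which the stop's foot stands, the foot's long side along the pocket.
- anchor: Anchor block fixed to the table: hollow plywood block 130 mm (x) by 114 mm (y), 54 mm tall, yellow stripe on two sides, with a 6 mm steel plate on top, 102 mm (x) by 98 mm (y), with one through slot 43 mm long (y) by 14 mm wide (x). Origin: centre of the block's underside, z up. Heights at the other two anchor points are above this underside.
- plate_level (a point): Point over the block's centre at the plate's upper face, 60 mm up (its lower face is at 54). The slot is centred on it in the block's y, but not in x: the plate is screwed tight anywhere up to 14 mm to +x or -x, which is not measured and must be felt or seen. Under the plate 4 mm deep lips (down to 50) leave a channel 17 mm wide along the block's x across the slot's middle.
- seat (a point): On the block's axis, 46 mm up: height of the stop's underside when locked. A spring pad inside, top at 52 when free, pushes up 4 N there, 0.5 N more per mm down; hard stop at 26. Underside below 42 (36 to 40 is good, 10 to 12 N) the foot turns freely either way. Let up within about 8 degrees of the block's x it rises into the channel to 46; else it stays at 42, unlocked.
- hammer: Claw hammer lying on the table, a bystander. Origin: centre of its underside.
- glue: White glue bottle with an orange band, 56 mm in diameter, 155 mm tall, standing; a bystander. Origin: centre of its underside.
- offcut: Flat wood offcut 120 x 70 x 22 mm, a bystander. Origin: centre of its underside.
- tape: Roll of paper tape lying flat, 90 mm in diameter, 22 mm tall, a bystander. Origin: centre of its underside.
Not all that is in view belongs to the job. Leave any black or purple look-alike of the stop alone.

How it is judged:
By the outcome, as a careful person would: the job done as asked, in the order asked, and still so for the second after the job is handed in, with the robot touching nothing.
It also fails if it takes over 64 s, if anything falls off the work surface, if the arm or the gripper's body presses on something with over 40 N, if the wrist force passes 120 N, or if a joint passes its speed limit or range.

ROBOT

A 6-joint arm with a two-finger parallel gripper is mounted at the origin on the work surface. World frame = base frame: x ahead of the robot, y to its left, z up, the work surface at z = 0. Lengths are in mm, angles in rad, forces in N, time in s.
With the tool pointing down it reaches from about 400 to 925 mm from the base axis. Payload 12.5 kg.
Tool frame: the origin (TCP) lies at the very end of the fingers, on their centre line; the grasp point (between the pads) lies 19 mm behind it; z points along the fingers, x is the direction in which the jaws open and shut, and the axes are right-handed (so a half turn about z gives the same grasp; the last joint's range is limited). The gripper opens to 95 mm and grips with 3 to 60 N. Pads are 20 mm wide; open, the fingers measure 119 mm over their backs; the gripper's body (75 mm by 180 mm) begins 59 mm behind the grasp point.
Start: joints at [1.045, 0.491, 1.559, -0, 1.092, -0.106], TCP at [254.722, 570.757, 214.661] pointing down, gripper open.
Joint ranges: [-3.1, 3.1], [-0.84, 2.19], [0.05, 2.79], [-1.13, 4.28], [0.06, 2.93], [-2.69, 2.69]. Speed limits (rad/s): [2.22, 2.22, 2.79, 3.14, 3.14, 3.14].

INTERFACE

Orientations are given as [roll, pitch, yaw] about the fixed x, y, z axes, in that order (R = Rz(yaw) Ry(pitch) Rx(roll)).
In Python, from cell import env gives the robot as it stands.
- The arm moves only by the tool arm_command, never from a script. Its argument "motion" is one flat list of numbers, 7 for each row, row after row: the opening, from -1 (shut) to 1 (fully open), then the shift along the tool's x, y, z in mm, then the turn, a rotation vector about the tool's x, y, z in degrees. In form: [fingers, dx, dy, dz, rx, ry, rz, fingers, dx, dy, dz, rx, ry, rz, ...]. A call has 1 to 20 rows; each row is the pose to reach, as a shift and turn from the pose commanded when the call began, along the tool's axes at that moment; what a row does not reach only later rows make up. A row lasts 1/10 s, in which the tool goes at most 50 mm and 8.59 degrees, less where a joint would pass 70% of its speed; a pose out of reach is approached as far as the arm can. A call with a gripper value outside its range is refused whole. The fingers move at their own pace and stop on an object; the grip force is fixed at half the most. Time passes only in rows, so rows that repeat a pose let the fingers close. It gives the time, the measured TCP pose, the force and the opening at its end, in the units of the state.
- env.state(): the state, without advancing time (a new reading comes with each control period).
- env.read_camera(name): name is "scene" or "top" or "wrist"; returns (picture, depth): 480x640x3 uint8, red, green, blue; 480x640 float32, mm along the optical axis (not along the pixel's ray), 0 where there is no reading.
- env.calibration(name): a dict with "fx", "fy", "cx", "cy" (pixels), "cam_to_world" (4x4, takes a point from camera to world coordinates). Camera axes: x right, y down, z forward; pixel columns grow to the right and rows downward; lengths in mm; the calibration is good to about 2 mm. A picture is of the moment at which its call begins: read the wrist's pose just before it. calibration takes no time and is no camera call; for the wrist camera it gives the pose at the moment of the call.
- env.job_done(): hands the job in, once; it reports no verdict.
Trained networks look in the newest picture that a camera, given by its name, has taken for a name from the list of things; names that differ only in an ending like _2 or _b are one class to them, and where a whole thing is asked for, a point or a joint stands for the part that bears it (a point fixed in the world has none). Each returns a list of dicts, best first, with "confidence" (0 to 1); they miss things now and then, are a little off and sometimes report something else, mostly with a low value. They report only what shows in the picture. A call takes as long as a camera call. They do not tell look-alikes from the thing itself.
- env.recognise(camera, label): "location" ([column, row] in pixels, amid what is visible of it).
- env.silhouettes(camera, label): "region" (480x640 bool, what is visible of it) and "location" ([column, row] in pixels, amid what is visible of it).
- env.spot_point(camera, label): "location" ([column, row] in pixels: a listed point, or the origin of a listed thing).
The state is a dict: "t": time; "joints": joint angles; "qvel": joint speeds; "tau": joint torques, N m; "eef_pos": TCP position; "tcp_rot": TCP orientation; "ft_force": force on the tool from outside, world axes, zero at the start; "moment": the same for the moment, N m; "opening": opening from 0.0 (shut) to 1.0 (fully open).
Only numpy, scipy, OpenCV 4.12 (cv2) and the standard library are available. Lean on these libraries where they do the work, as an engineer would, in place of code of your own. Each camera call takes 0.05 s, during which the arm holds its last target.

## Working session

There is one attempt and no reset: what is moved stays moved. The work goes in short steps, Python scripts to look and compute and a tool call to move; the robot and the scene stay as the last step left them, time stands still between calls to the robot, and variables do not carry over. Pictures are saved under pics/ and viewed, and the job is handed in when it is done.

Besides the shell and the picture viewer there is one more tool, called by a JSON object that holds its "api" and its "payload", one argument or row to a line. arm_command: Moves the arm, as the interface text tells. Its arguments: {"type":"object","properties":{"motion":{"type":"array","items":{"type":"number"}}},"required":["motion"]}

```bash
mkdir -p pics; ls; python3 - <<'E'
from cell import env
import cv2
s=env.state();print(s)
for c in ("scene","top","wrist"):
    im,d=env.read_camera(c);cv2.imwrite(f"pics/a_{c}.png",im[:,:,::-1])
    k=env.calibration(c);print(c,k)
    if c!="wrist":
      for l in ("stop","anchor","holder"):
        for r in env.recognise(c,l)[:4]:print(c,l,r)
E
```

```text
pics
{'t': 0.0, 'joints': array([ 1.04542525e+00,  4.91529823e-01,  1.55944877e+00, -9.41680398e-06,
        1.09166779e+00, -1.05588035e-01]), 'qvel': array([ 5.72344553e-04, -7.32499351e-04, -7.78006995e-05,  1.88829981e-03,
        6.32563350e-04, -8.46930363e-04]), 'tau': array([ 1.06277184e-03, -6.12654448e+01, -2.58177334e+01,  6.91368990e-02,
        4.83355788e-02, -1.57911386e-04]), 'eef_pos': array([254.58207045, 570.54214071, 214.08044885]), 'tcp_rot': array([-3.14148990e+00,  1.04874542e-03,  1.15101768e+00]), 'ft_force': array([-0.24485633, -0.4455106 ,  0.28903191]), 'moment': array([-0.00192717, -0.02235188, -0.02971919]), 'opening': 0.9989915387862887}
scene {'fx': 609.2575472584401, 'fy': 609.2575472584401, 'cx': 311.20134487819206, 'cy': 242.81765845394006, 'cam_to_world': array([[-7.50872669e-01,  4.72997840e-01, -4.60937391e-01,
         1.19166964e+03],
       [ 6.60415928e-01,  5.44502927e-01, -5.17075783e-01,
         6.69673206e+02],
       [ 6.40602985e-03, -6.92668468e-01, -7.21227673e-01,
         1.03491154e+03],
       [ 0.00000000e+00,  0.00000000e+00,  
[... 991 characters left out ...]
p stop {'location': [239.8, 316.3], 'confidence': 0.72}
top stop {'location': [217.5, 215.8], 'confidence': 0.64}
top anchor {'location': [365.9, 261.0], 'confidence': 0.97}
top holder {'location': [245.9, 272.3], 'confidence': 0.73}
wrist {'fx': 350.7471855281904, 'fy': 350.7471855281904, 'cx': 316.99400922847985, 'cy': 238.66929398098395, 'cam_to_world': array([[ 4.08002247e-01,  8.75136563e-01,  2.60134892e-01,
         1.81090273e+02],
       [ 9.12980833e-01, -3.91216590e-01, -1.15825638e-01,
         6.02630959e+02],
       [ 4.05834487e-04,  2.84755291e-01, -9.58600156e-01,
         3.85372034e+02],
       [ 0.00000000e+00,  0.00000000e+00,  0.00000000e+00,
         1.00000000e+00]])}
```

View pics/a_scene.png

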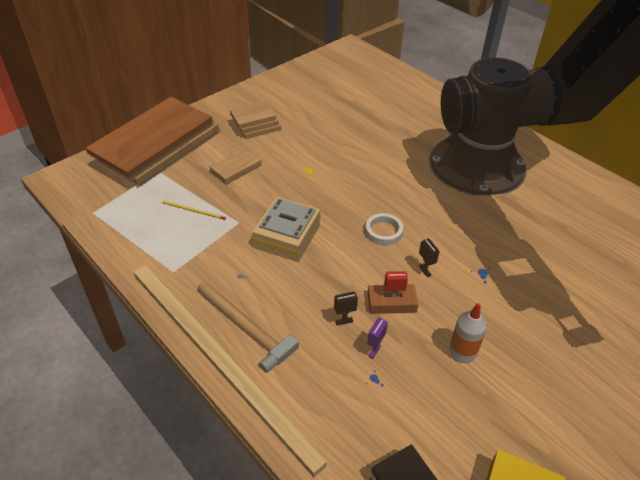

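View pics/a_top.png

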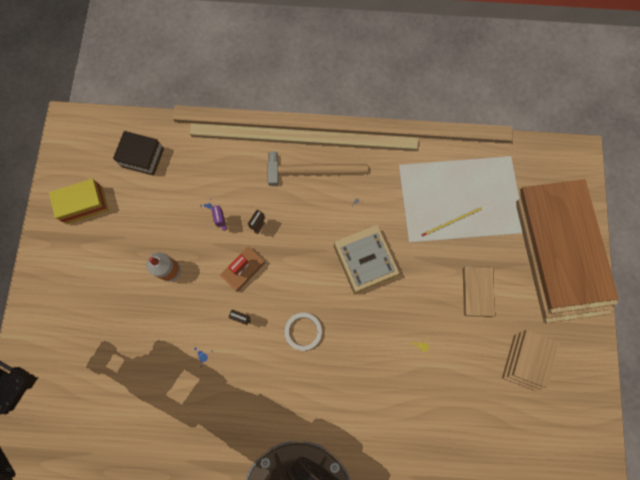

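View pics/a_wrist.png

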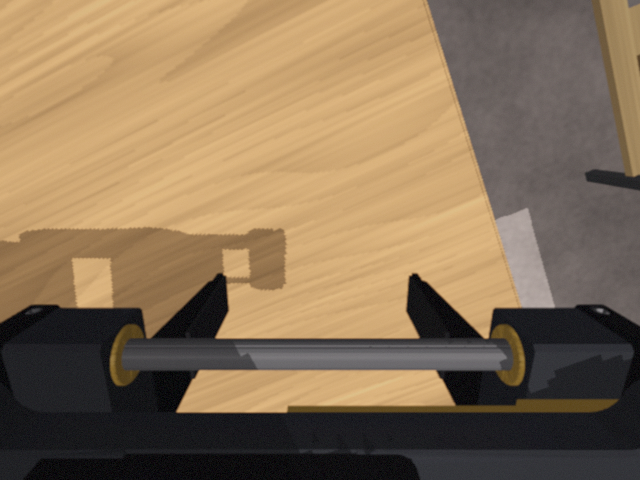

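The four stop-like things in the scene picture are red at (397,281) in the wooden holder, purple at (378,333), and black at (430,252) and (348,306). Only the red one is red-handled and in the holder, so that's the stop. I'll confirm it in a crop and measure it.

```bash
cat > h.py <<'E'
from cell import env
import numpy as np, cv2
def cloud(c,im,d,k):
    v,u=np.mgrid[0:480,0:640]
    P=np.stack([(u-k['cx'])/k['fx']*d,(v-k['cy'])/k['fy']*d,d],-1)
    T=k['cam_to_world'];W=P@T[:3,:3].T+T[:3,3];W[d<=0]=np.nan
    return W
def rect(pts):
    r=cv2.minAreaRect(pts.astype(np.float32));(c,(w,h),a)=r
    if w<h: w,h,a=h,w,a+90
    return np.round(c,1),round(w,1),round(h,1),round((a+90)%180-90,1)
E
python3 - <<'E'
from h import *
out=[]
for c in ("top","scene"):
    im,d=env.read_camera(c);k=env.calibration(c);W=cloud(c,im,d,k)
    hsv=cv2.cvtColor(im,cv2.COLOR_RGB2HSV)
    print(c,'table z', np.nanmedian(W[300:420,400:460,2]) if c=='top' else np.nanmedian(W[330:400,480:600,2]))
    red=((hsv[...,0]<6)|(hsv[...,0]>174))&(hsv[...,1]>150)&(hsv[...,2]>60)
    sp=env.recognise(c,"stop")
    for l in ("stop","holder","anchor"):
        for r in env.silhouettes(c,l)[:4]:
            m=r['region'];w=W[m];hu=np.median(hsv[m],0)
            z=w[:,2]
            print(l,r['location'],r['confidence'],hu,'z',np.nanpercentile(z,[5,50,95]).round(1))
            if l=='anchor':
                q=w[(z>53)&(z<67)];print('  top rect',rect(q[:,:2]),len(q))
            if l=='holder':
                q=w[(z>22)&(z<34)];print('  top rect',rect(q[:,:2]),len(q))
            if l=='stop':
                q=w[(z>70)];print('  top rect',rect(q[:,:2]) if len(q)>3 else None,len(q))
    for l in ("handle","stop","plate_level","seat","anchor","holder"):
        print(l,[(r['location'],r['confidence']) for r in env.spot_point(c,l)[:3]])
    x,y=((242,268),(396,290))[c=='scene']
    out.append(cv2.resize(im[y-35:y+35,x-35:x+35],(400,400),interpolation=cv2.INTER_CUBIC))
    x,y=((367,260),(287,224))[c=='scene']
    out.append(cv2.resize(im[y-40:y+40,x-40:x+40],(400,400),interpolation=cv2.INTER_CUBIC))
o=np.vstack([np.hstack(out[:2]),np.hstack(out[2:])])
cv2.imwrite("pics/b.png",cv2.resize(o,(600,600))[:,:,::-1])
E
```

```text
top table z -0.37700460480391484
stop [253.3, 222.6] 0.83 [ 14. 111.  59.] z [ 8.8 82.7 87.3]
  top rect (array([627.7, 143.8]), 42.2, 22.3, -26.2) 176
stop [216.5, 215.4] 0.76 [148.  92. 115.] z [ 7.9 82.6 87.2]
  top rect (array([631.9, 236.7]), 43.4, 22.5, 18.1) 172
stop [239.0, 267.0] 0.75 [  5.  165.  153.5] z [15.9 90.8 95.4]
  top rect (array([515.9, 174.7]), 44.0, 22.0, -38.3) 207
stop [241.0, 313.5] 0.47 [15.  80.  76.5] z [69.3 83.9 88.1]
  top rect (array([394., 161.]), 44.3, 20.9, 72.9) 182
holder [247.3, 271.9] 0.97 [ 13. 146. 138.] z [11.7 27.1 30.7]
  top rect (array([514.9, 173.5]), 98.2, 55.7, -39.3) 631
anchor [361.1, 259.5] 0.59 [ 21.  36. 134.] z [19.7 57.2 62.5]
  top rect (array([ 557.4, -126.6]), 130.3, 114.0, 25.8) 2073
handle [([257.9, 219.0], 0.8), ([217.9, 217.8], 0.62), ([171.9, 270.1], 0.6)]
stop [([246.1, 265.9], 0.82), ([220.6, 223.5], 0.59), ([241.8, 313.6], 0.54)]
plate_level [([365.7, 254.1], 0.75), ([319.9, 172.5], 0.63)]
seat [([369.1, 259.3], 0.75)]
anchor [([363.0, 261.7], 0.96)]
holder [([243.1, 269.4], 0.73)]
scene table z 0.37107480222334743
s
[... 333 characters left out ...]
5.3, 23.3, 18.4) 279
stop [428.4, 253.6] 0.58 [ 14. 125.  50.] z [ 4.7 68.9 87.3]
  top rect (array([396. , 164.1]), 46.4, 25.7, 71.0) 225
holder [390.1, 299.3] 0.75 [ 13.  159.  122.5] z [ 4.  26.7 31.4]
  top rect (array([518.5, 175.3]), 99.3, 61.3, -40.4) 832
anchor [286.9, 224.3] 0.71 [ 18. 111. 137.] z [ 6.5 55.4 63.2]
  top rect (array([ 560.5, -124.2]), 135.7, 115.8, 25.7) 1831
handle [([380.3, 331.8], 0.96), ([392.5, 280.1], 0.94), ([428.9, 251.6], 0.86)]
stop [([347.5, 323.0], 0.96), ([378.6, 350.5], 0.83), ([424.5, 270.3], 0.81)]
plate_level [([286.0, 218.4], 0.75)]
seat [([289.8, 218.4], 0.72)]
anchor [([289.8, 231.8], 0.72), ([286.6, 217.4], 0.28)]
holder [([391.9, 302.2], 0.71)]
```

View pics/b.png

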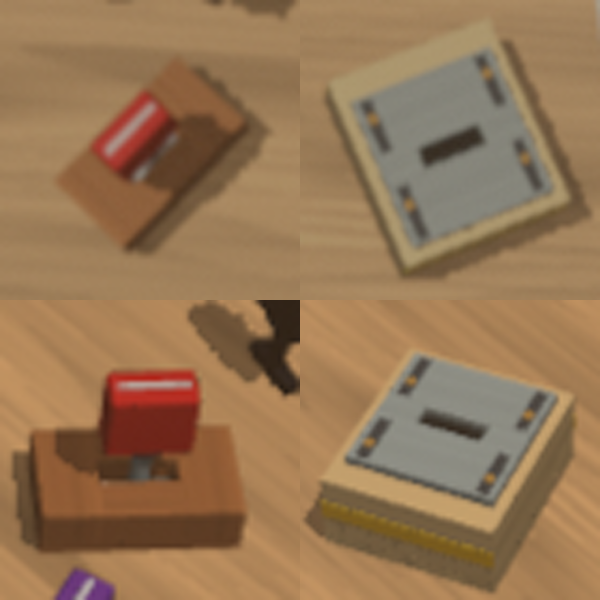

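{"api": "arm_command", "payload": {
  "motion": [0.2, -253.3, 400.4, 24, 0, 0, 14.9, 0.2, -253.3, 400.4, 24, 0, 0, 14.9, 0.2, -253.3, 400.4, 24, 0, 0, 14.9, 0.2, -253.3, 400.4, 24, 0, 0, 14.9, 0.2, -253.3, 400.4, 24, 0, 0, 14.9, 0.2, -253.3, 400.4, 24, 0, 0, 14.9, 0.2, -253.3, 400.4, 24, 0, 0, 14.9, 0.2, -253.3, 400.4, 24, 0, 0, 14.9, 0.2, -253.3, 400.4, 24, 0, 0, 14.9, 0.2, -253.3, 400.4, 24, 0, 0, 14.9, 0.2, -253.3, 400.4, 24, 0, 0, 14.9, 0.2, -253.3, 400.4, 24, 0, 0, 14.9, 0.2, -253.3, 400.4, 24, 0, 0, 14.9, 0.2, -253.3, 400.4, 24, 0, 0, 14.9]
}}

```text
t: 2.95
eef_pos: [516.6, 177.3, 190.8]
tcp_rot: [-3.142, -0.0, 0.893]
ft_force: [-0.1, 0.3, -1.0]
opening: 0.602
```

```bash
python3 - <<'E'
from h import *
s=env.state();print(s['t'],s['eef_pos'],s['tcp_rot'],s['ft_force'],s['opening'],s['joints'])
im,d=env.read_camera("wrist");k=env.calibration("wrist");W=cloud("wrist",im,d,k)
cv2.imwrite("pics/c_wrist.png",im[:,:,::-1])
hsv=cv2.cvtColor(im,cv2.COLOR_RGB2HSV);z=W[...,2]
red=((hsv[...,0]<6)|(hsv[...,0]>174))&(hsv[...,1]>120)
q=W[red&(z>88)&(z<98)];print('red top',rect(q[:,:2]),len(q),np.median(q[:,2]))
for l in("holder","stop"):
  for r in env.silhouettes("wrist",l)[:4]:
    m=r['region'];w=W[m];zz=w[:,2]
    print(l,r['location'],r['confidence'],np.nanpercentile(zz,[5,50,95]))
    q=w[(zz>24)&(zz<32)] if l=='holder' else w[zz>zz.max()-8]
    if len(q)>3: print(rect(q[:,:2]))
E
```

```text
2.95 [516.55299438 177.3059633  190.8052279 ] [-3.14157980e+00 -2.36623171e-04  8.92527953e-01] [-0.07625717  0.30866013 -0.99907583] 0.6015639796151492 [ 2.09606791e-01  4.06286871e-01  1.78185141e+00  1.95379859e-04
  9.53278942e-01 -6.83034277e-01]
red top (array([517.6, 175.6]), 43.2, 20.9, -38.3) 1134 93.40308674386387
stop [314.2, 236.5] 0.89 [68.11559694 93.36022436 94.742331  ]
stop [448.8, 281.6] 0.77 [ 7.35655747 84.15515496 86.67682865]
stop [210.1, 128.1] 0.65 [ 8.8356549  85.11272741 86.78530281]
```

View pics/c_wrist.png

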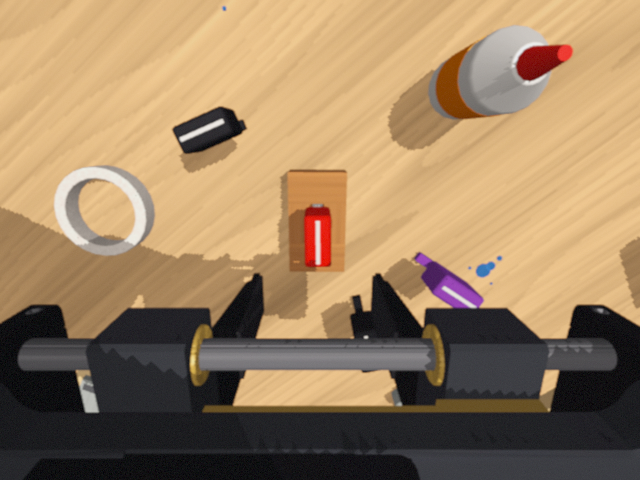

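The wrist picture shows the red handle at (317,237) in the holder, with the black look-alikes at (208,130) and (365,320), and purple at (450,280). All three clear the fingers. Next I go down, grip and check.

{"api": "arm_command", "payload": {
  "motion": [0.2, -0.7, 1.7, 40, 0, 0, -0.4, 0.2, -0.7, 1.7, 80, 0, 0, -0.4, 0.2, -0.7, 1.7, 110, 0, 0, -0.4, 0.2, -0.7, 1.7, 127, 0, 0, -0.4, 0.2, -0.7, 1.7, 136, 0, 0, -0.4, 0.2, -0.7, 1.7, 136, 0, 0, -0.4, 0.2, -0.7, 1.7, 136, 0, 0, -0.4, -1, -0.7, 1.7, 136, 0, 0, -0.4, -1, -0.7, 1.7, 136, 0, 0, -0.4, -1, -0.7, 1.7, 136, 0, 0, -0.4, -1, -0.7, 1.7, 136, 0, 0, -0.4, -1, -0.7, 1.7, 136, 0, 0, -0.4, -1, -0.7, 1.7, 136, 0, 0, -0.4]
}}

```text
t: 4.4
eef_pos: [518.1, 174.7, 54.8]
tcp_rot: [3.141, -0.0, 0.898]
ft_force: [-0.0, 0.6, 2.3]
opening: 0.228
```

```bash
python3 - <<'E'
from cell import env
s=env.state();print(s)
E
```

```text
{'t': 4.4, 'joints': array([ 2.04302218e-01,  5.98754984e-01,  1.89984208e+00,  6.38217803e-05,
        6.42769680e-01, -6.93671009e-01]), 'qvel': array([-0.00022511,  0.00054179,  0.00072731,  0.00108537, -0.00114246,
       -0.00045965]), 'tau': array([ 5.12096041e-02, -5.68998957e+01, -1.55487120e+01,  6.53853687e-02,
       -2.24219298e-02, -4.01895843e-03]), 'eef_pos': array([518.07162723, 174.65106772,  54.78589941]), 'tcp_rot': array([ 3.14147764e+00, -1.98169826e-04,  8.97922157e-01]), 'ft_force': array([-0.02546554,  0.55659584,  2.3155463 ]), 'moment': array([-0.07872387,  0.04846361,  0.00045908]), 'opening': 0.22801517619446302}
```

{"api": "arm_command", "payload": {
  "motion": [-1, 0, 0, -10, 0, 0, 0, -1, 0, 0, -30, 0, 0, 0, -1, 0, 0, -65, 0, 0, 0, -1, 0, 0, -100, 0, 0, 0, -1, -18.7, 17.3, -105, 0, 0, 2.5, -1, -46.8, 43.4, -105, 0, 0, 6.4, -1, -74, 69, -105, 0, 0, 10.2, -1, -105, 97, -105, 0, 0, 14.3, -1, -134, 124, -105, 0, 0, 18.3, -1, -160, 148, -105, 0, 0, 22, -1, -178, 165, -105, 0, 0, 24.5, -1, -187.4, 173.5, -105, 0, 0, 25.65, -1, -187.4, 173.5, -105, 0, 0, 25.65, -1, -187.4, 173.5, -105, 0, 0, 25.65, -1, -187.4, 173.5, -105, 0, 0, 25.65]
}}

```text
t: 5.9
eef_pos: [536.7, -78.8, 159.7]
tcp_rot: [-3.141, 0.0, 0.452]
ft_force: [0.4, 0.5, -1.0]
opening: 0.231
```

```bash
cat > look.py <<'E'
from h import *
import sys
n=sys.argv[1]
s=env.state();print(s['t'],s['eef_pos'].round(2),np.degrees(s['tcp_rot']).round(2),s['ft_force'].round(2),s['moment'].round(3),s['opening'])
im,d=env.read_camera("wrist");k=env.calibration("wrist");W=cloud("wrist",im,d,k)
np.savez('w_%s.npz'%n,im=im,d=d,W=W)
cv2.imwrite(f"pics/{n}.png",im[:,:,::-1])
E
python3 look.py d
python3 - <<'E'
from h import *
for r in env.silhouettes("wrist","anchor")[:2]:print(r['location'],r['confidence'])
E
```

```text
5.9 [536.74 -78.82 159.69] [-179.98    0.     25.91] [ 0.44  0.51 -1.05] [-0.085  0.089  0.046] 0.23113415266301723
[325.6, 254.3] 0.85
[599.3, 258.4] 0.31
```

View pics/d.png

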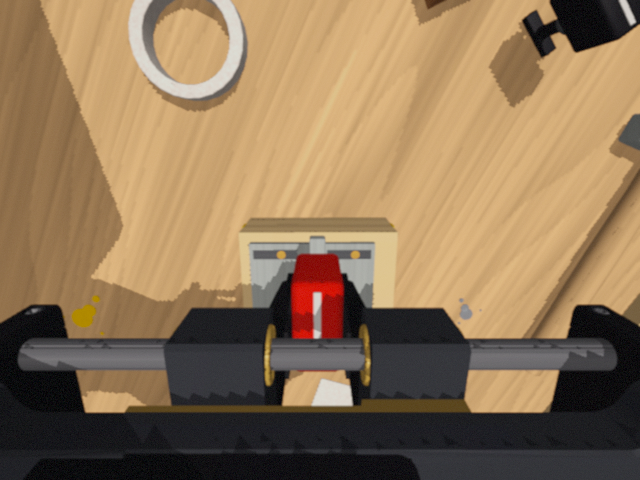

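The tool blocks the view: camera "up" is tool −y, so I hover past the slot on tool +y.

{"api": "arm_command", "payload": {
  "motion": [-1, 0, 45, 0, 0, 0, 0, -1, 0, 90, 0, 0, 0, 0, -1, 0, 120, 0, 0, 0, 0, -1, 0, 120, 0, 0, 0, 0, -1, 0, 120, 0, 0, 0, 0, -1, 0, 120, 0, 0, 0, 0]
}}

```text
t: 6.6
eef_pos: [588.8, -186.9, 159.5]
tcp_rot: [-3.141, 0.0, 0.451]
ft_force: [-0.6, -0.2, -1.8]
opening: 0.231
```

```bash
python3 look.py e
python3 - <<'E'
from h import *
f=np.load('w_e.npz');W=f['W'];im=f['im'];z=W[...,2]
for r in env.silhouettes("wrist","anchor")[:2]:
    m=r['region'];print(r['location'],r['confidence'],np.nanpercentile(z[m],[2,25,50,75,98]))
    w=W[m&(z>50)&(z<66)];print('block',rect(w[:,:2]))
    np.save('m_e.npy',m) if r is not None else 0
for l in('plate_level','seat'):print(l,env.spot_point('wrist',l)[:2])
E
```

```text
6.6 [ 588.75 -186.86  159.52] [-1.7996e+02  2.0000e-02  2.5860e+01] [-0.57 -0.15 -1.81] [-0.014  0.053 -0.018] 0.23128473056462814
[316.2, 147.0] 0.75 [52.62903763 55.16986325 60.36399323 61.06910436 62.18263483]
block (array([ 560.1, -126.6]), 130.7, 114.3, 26.2)
plate_level [{'location': [319.7, 152.7], 'confidence': 0.77}]
seat [{'location': [318.4, 148.2], 'confidence': 0.79}]
```

View pics/e.png

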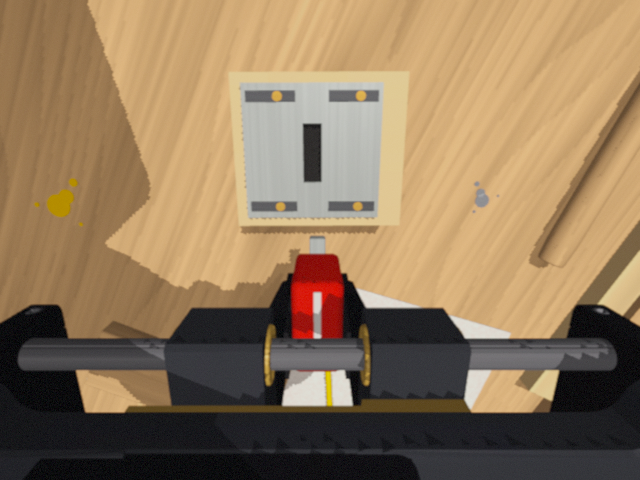

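```bash
python3 - <<'E'
from h import *
f=np.load('w_e.npz');W=f['W'];im=f['im'];z=W[...,2];d=f['d']
k=env.calibration('wrist');T=k['cam_to_world']
def at(u,v,zz):
    r=T[:3,:3]@np.array([(u-k['cx'])/k['fx'],(v-k['cy'])/k['fy'],1]);o=T[:3,3];return o+r*(zz-o[2])/r[2]
g=im.max(2)
m=np.zeros((480,640),np.uint8);m[100:205,280:345]=(g[100:205,280:345]<90)
n,l,st,c=cv2.connectedComponentsWithStats(m);i=1+np.argmax(st[1:,4]);print(st[i],c[i])
vs,us=np.where(l==i)
P=np.array([at(u,v,60) for u,v in zip(us,vs)]);P=P[:,:2];print('slot',rect(P))
# plate
gr=(abs(z-60)<3)&((im.max(2).astype(int)-im.min(2))<30);gr[230:]=0
print('plate',rect(W[gr][:,:2]))
p=np.array([np.array(at(u,v,60)[:2]) for u,v in zip(us,vs)]);a=np.radians(25.86)
ex=np.array([np.cos(a),np.sin(a)]);ey=np.array([np.sin(a),-np.cos(a)])
q=(p-[588.75,-186.86]);print('slot in tool x',(q@ex).min(),(q@ex).max(),'y',(q@ey).min(),(q@ey).max())
# stop in hand
hsv=cv2.cvtColor(im,cv2.COLOR_RGB2HSV)
red=((hsv[...,0]<8)|(hsv[...,0]>172))&(hsv[...,1]>120);red[:235]=0;red[345:]=0;red[:,:280]=0;red[:,350:]=0
w=W[red];print('red z',np.nanpercentile(w[:,2],[1,50,99]))
t=w[w[:,2]>np.nanpercentile(w[:,2],99)-4];t=t[:,:2]-[588.75,-186.86]
print('handle top tool x',(t@ex).min(),(t@ex).max(),'y',(t@ey).min(),(t@ey).max())
fr=w[(w[:,2]<185)];t=fr[:,:2]-[588.75,-186.86];print('handle side y',np.percentile(t@ey,[1,50,90]),'x',np.percentile(t@ex,[1,99]))
# foot tip
ft=W[232:254,305:330].reshape(-1,3);ft=ft[(ft[:,2]>90)&(ft[:,2]<130)];
t=ft[:,:2]-[588.75,-186.86];print('foot',len(ft),(t@ex).min(),(t@ex).max(),'y',(t@ey).min(),'z',np.median(ft[:,2]))
E
```

```text
[303 124  18  58 972] [311.97942387 151.97530864]
slot (array([ 556.2, -129.4]), 41.6, 12.5, -64.0)
plate (array([ 556., -129.]), 101.8, 98.2, 26.0)
slot in tool x -10.51316341848393 2.054837157644546 y -86.72712023169325 -45.13241121110796
red z [164.15950894 197.73215653 243.49197093]
handle top tool x -6.818820871050174 5.5651920160524515 y -29.715061951242056 -28.379890226981384
handle side y [-22.48452182 -21.90030173 -20.93946108] x [-13.23622935  12.48638917]
foot 284 -5.4200110948962195 4.1673573531557375 y -18.594230736407443 z 121.27088941036996
```

{"api": "arm_command", "payload": {
  "motion": [-1, -2, -35, 10, 0, 0, 0, -1, -3.7, -65.4, 25, 0, 0, 0, -1, -3.7, -65.4, 40, 0, 0, 0, -1, -3.7, -65.4, 45, 0, 0, 0, -1, -3.7, -65.4, 45, 0, 0, 0, -1, -3.7, -65.4, 45, 0, 0, 0, -1, -3.7, -65.4, 45, 0, 0, 0]
}}

```text
t: 7.5
eef_pos: [557.7, -131.2, 115.2]
tcp_rot: [3.141, -0.001, 0.45]
ft_force: [0.7, 0.2, -1.5]
opening: 0.23
```

```bash
python3 look.py f
```

```text
7.5 [ 557.73 -131.24  115.18] [ 1.7996e+02 -4.0000e-02  2.5770e+01] [ 0.74  0.2  -1.49] [-0.114  0.024 -0.002] 0.22979327376883577
```

View pics/f.png

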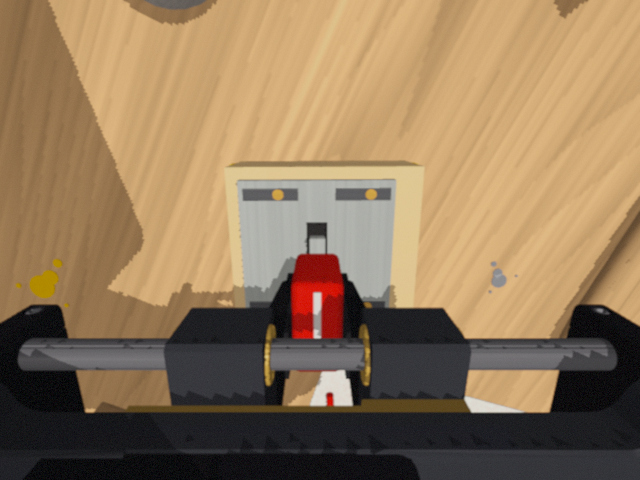

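Foot (columns 309–326) lies centred across the slot (307–327) in the picture. I'll nudge along the slot and feel downwards.

{"api": "arm_command", "payload": {
  "motion": [-1, 0, -1.5, 3, 0, 0, 0, -1, 0, -1.5, 6, 0, 0, 0, -1, 0, -1.5, 8, 0, 0, 0, -1, 0, -1.5, 10, 0, 0, 0, -1, 0, -1.5, 11, 0, 0, 0, -1, 0, -1.5, 12, 0, 0, 0, -1, 0, -1.5, 12, 0, 0, 0]
}}

```text
t: 8.25
eef_pos: [556.6, -129.4, 102.5]
tcp_rot: [-3.141, 0.0, 0.45]
ft_force: [-0.2, -0.2, -1.8]
opening: 0.228
```

```bash
python3 look.py g
```

```text
8.25 [ 556.63 -129.44  102.48] [-179.99    0.     25.8 ] [-0.17 -0.24 -1.81] [-0.085  0.008  0.004] 0.2280877321294266
```

View pics/g.png

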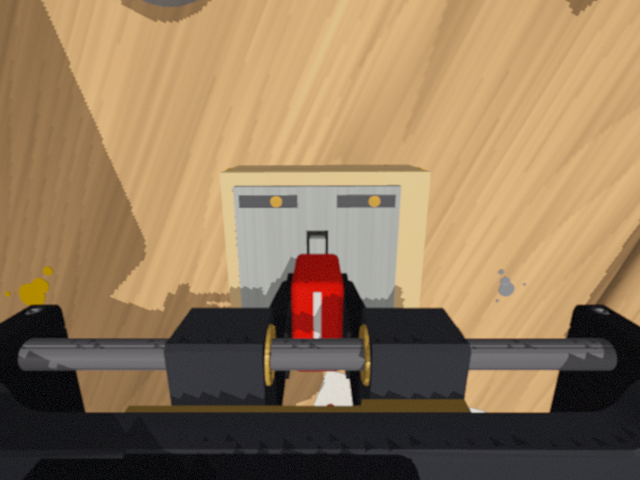

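The foot is in the slot without contact. Now I press down against the spring.

{"api": "arm_command", "payload": {
  "motion": [-1, 0, 0, 2, 0, 0, 0, -1, 0, 0, 4, 0, 0, 0, -1, 0, 0, 6, 0, 0, 0, -1, 0, 0, 8, 0, 0, 0, -1, 0, 0, 10, 0, 0, 0, -1, 0, 0, 10, 0, 0, 0]
}}

```text
t: 8.9
eef_pos: [556.7, -129.5, 92.6]
tcp_rot: [3.141, -0.0, 0.45]
ft_force: [-1.5, 0.9, 4.0]
opening: 0.228
```

{"api": "arm_command", "payload": {
  "motion": [-1, 0, 0, 2, 0, 0, 0, -1, 0, 0, 4, 0, 0, 0, -1, 0, 0, 6, 0, 0, 0, -1, 0, 0, 8, 0, 0, 0, -1, 0, 0, 8.5, 0, 0, 0, -1, 0, 0, 8.5, 0, 0, 0]
}}

```text
t: 9.5
eef_pos: [556.8, -129.5, 84.6]
tcp_rot: [3.141, -0.0, 0.45]
ft_force: [-1.7, 0.2, 9.0]
opening: 0.227
```

```bash
python3 look.py i
```

```text
9.5 [ 556.79 -129.5    84.57] [ 1.7998e+02 -2.0000e-02  2.5800e+01] [-1.72  0.21  9.03] [ 0.046  0.482 -0.012] 0.2265047074423556
```

View pics/i.png

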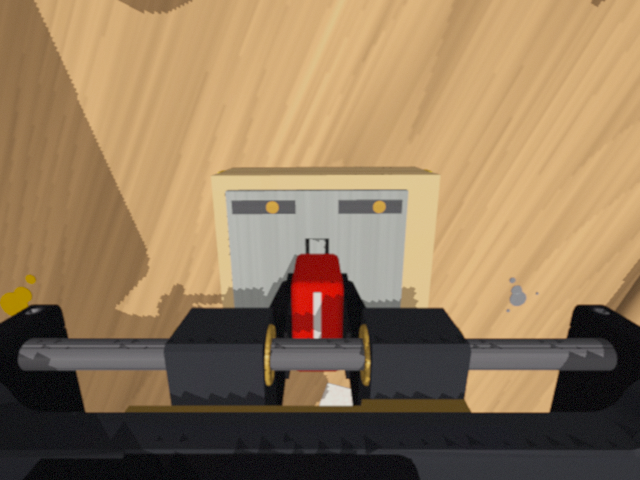

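Force 9 N plus the 2 N weight agrees with an underside near 38 mm. Quarter turn now.

{"api": "arm_command", "payload": {
  "motion": [-1, 0, 0, 1, 0, 0, 5, -1, 0, 0, 1, 0, 0, 12, -1, 0, 0, 1, 0, 0, 19, -1, 0, 0, 1, 0, 0, 26, -1, 0, 0, 1, 0, 0, 33, -1, 0, 0, 1, 0, 0, 40, -1, 0, 0, 1, 0, 0, 47, -1, 0, 0, 1, 0, 0, 54, -1, 0, 0, 1, 0, 0, 61, -1, 0, 0, 1, 0, 0, 68, -1, 0, 0, 1, 0, 0, 75, -1, 0, 0, 1, 0, 0, 82, -1, 0, 0, 1, 0, 0, 90, -1, 0, 0, 1, 0, 0, 90, -1, 0, 0, 1, 0, 0, 90]
}}

```text
t: 11.05
eef_pos: [557.5, -129.8, 84.0]
tcp_rot: [-3.14, -0.002, -1.121]
ft_force: [0.2, -0.2, 9.3]
opening: 0.228
```

```bash
python3 look.py j
```

```text
11.05 [ 557.48 -129.75   83.97] [-1.799e+02 -1.000e-01 -6.422e+01] [ 0.23 -0.19  9.31] [-0.115  0.205 -0.076] 0.228468078729957
```

View pics/j.png

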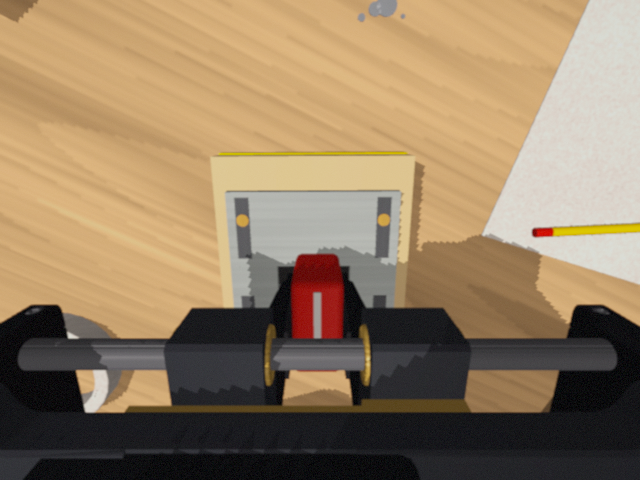

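Turned without resistance. Letting it rise.

{"api": "arm_command", "payload": {
  "motion": [-1, 0, 0, -2, 0, 0, 0, -1, 0, 0, -4, 0, 0, 0, -1, 0, 0, -5.5, 0, 0, 0, -1, 0, 0, -7, 0, 0, 0, -1, 0, 0, -8, 0, 0, 0, -1, 0, 0, -8, 0, 0, 0]
}}

```text
t: 11.7
eef_pos: [557.4, -129.8, 91.7]
tcp_rot: [-3.14, -0.002, -1.121]
ft_force: [1.2, 0.6, 4.8]
opening: 0.227
```

{"api": "arm_command", "payload": {
  "motion": [-1, 0, 0, -0.8, 0, 0, 0, -1, 0, 0, -1.2, 0, 0, 0, -1, 0, 0, -1.2, 0, 0, 0]
}}

```text
t: 12.0
eef_pos: [557.3, -129.7, 92.7]
tcp_rot: [-3.14, -0.001, -1.121]
ft_force: [3.5, -1.8, 4.9]
opening: 0.23
```

```bash
python3 look.py k
```

```text
12.0 [ 557.35 -129.73   92.66] [-1.7992e+02 -7.0000e-02 -6.4200e+01] [ 3.51 -1.83  4.9 ] [-0.441 -0.538 -0.032] 0.22991794748321992
```

{"api": "arm_command", "payload": {
  "motion": [-1, 0, 0, -0.5, 0, 0, 0, -1, 0, 0, -0.5, 0, 0, 0]
}}

```text
t: 12.25
eef_pos: [557.2, -129.7, 92.8]
tcp_rot: [-3.141, -0.001, -1.121]
ft_force: [4.2, -2.9, 1.5]
opening: 0.229
```

```bash
python3 look.py l
```

```text
12.25 [ 557.22 -129.68   92.8 ] [-1.7994e+02 -5.0000e-02 -6.4210e+01] [ 4.21 -2.92  1.53] [-0.569 -0.95   0.022] 0.22882111198279462
```

Fz drops off at TCP 92.8, so the underside is at 46.0 and the foot is against the plate. Letting go and backing up.

{"api": "arm_command", "payload": {
  "motion": [-0.3, 0, 0, 0, 0, 0, 0, 0, 0, 0, 0, 0, 0, 0, 0.2, 0, 0, 0, 0, 0, 0, 0.2, 0, 0, 0, 0, 0, 0, 0.2, 0, 0, -10, 0, 0, 0, 0.2, 0, 0, -40, 0, 0, 0, 0.2, 0, 0, -80, 0, 0, 0, 0.2, 0, 0, -110, 0, 0, 0, 0.2, 0, 0, -110, 0, 0, 0, 0.2, 0, 0, -110, 0, 0, 0]
}}

```text
t: 13.3
eef_pos: [556.6, -129.4, 203.6]
tcp_rot: [-3.141, -0.001, -1.121]
ft_force: [-0.7, -0.5, -0.1]
opening: 0.597
```

```bash
python3 look.py n; python3 - <<'E'
from h import *
f=np.load('w_n.npz');W=f['W'];im=f['im'];z=W[...,2]
def ana(W,im,n,box=None):
    z=W[...,2];hsv=cv2.cvtColor(im,cv2.COLOR_RGB2HSV)
    red=((hsv[...,0]<8)|(hsv[...,0]>172))&(hsv[...,1]>120)&(np.linalg.norm(W[...,:2]-[556,-129],axis=-1)<60)
    w=W[red];top=np.nanpercentile(w[:,2],98);print(n,'top z',np.nanpercentile(w[:,2],[50,90,98]),rect(w[w[:,2]>top-5][:,:2]))
ana(W,im,'wrist')
for c in('scene','top'):
    im,d=env.read_camera(c);W=cloud(c,im,d,env.calibration(c));ana(W,im,c);cv2.imwrite(f'pics/n_{c}.png',im[:,:,::-1])
    if c=='scene':cv2.imwrite('pics/n_crop.png',cv2.resize(im[160:270,220:360],(700,550))[:,:,::-1])
E
```

```text
13.3 [ 556.55 -129.41  203.59] [-1.7995e+02 -5.0000e-02 -6.4200e+01] [-0.73 -0.5  -0.05] [-0.121  0.163  0.009] 0.5965702045729391
wrist top z [130.35661979 131.50248546 325.55190704] (array([ 572.3, -104.5]), 64.3, 3.5, -62.5)
scene top z [120.53988101 132.50337815 134.71811595] (array([ 559.3, -126.2]), 43.0, 21.9, 25.7)
top top z nan (array([0., 0.]), 0.0, 0.0, 0.0)
  return np.nanmean(a, axis, out=out, keepdims=keepdims)
```

View pics/n.png

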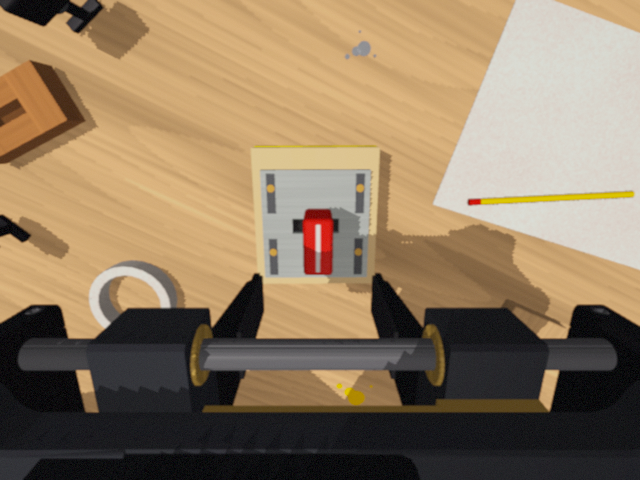

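View pics/n_crop.png

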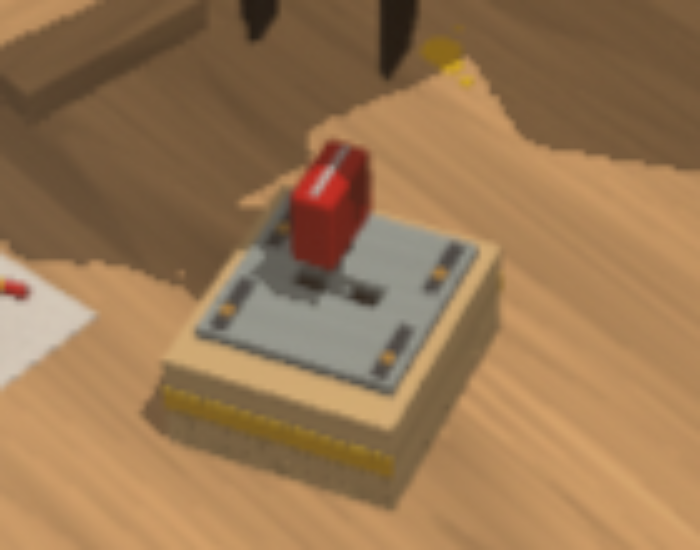

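Handle top is at 131 mm (46 + 85) and its yaw 25.7° matches the block's x (about 26°). It stands upright, with the slot's ends showing on both sides. Handing in.

```bash
python3 -c "
from cell import env
print(env.job_done())"
```

```text
the job is handed in; nothing more can be done
None
```

The bench stop is locked in the anchor block, standing upright and released, and I handed the job in about 13.5 s into the 64 s allowed. I lifted it from the holder and found the slot about 5 mm off-centre with the wrist camera. The foot went in without contact, and I pressed it to about 37 mm with 9–10 N, turned it a quarter turn and let it rise until it met the plate.

- **Seating:** the handle top measures about 131 mm, which matches a seated stop (46 + 85). Its yaw is 25.7°, against about 26° for the block's x.
- **Forces:** the largest lateral reading in my checks was about 5 N, just before release while the foot pressed lightly up against the plate. After I backed off, the readings were near zero.
- **Checks that failed or disagreed:** the last top-camera check found no red handle pixels near the anchor, and I did not open that picture. The wrist camera's automatic fit of the handle outline picked up stray points. The 131 mm comes from most of its red pixels (median 130.4, 90th percentile 131.5). The scene camera read slightly higher, 132.5 to 135, and gave the yaw. The top and scene cameras differed by about 3 mm throughout, so I positioned with the wrist camera.
- **Bystanders:** I touched neither the look-alikes nor the hammer, glue, offcut and tape.

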